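# Pack up the calligraphy set

### The job

The writing lesson is over: put the four pieces of the calligraphy set back into the black tray, each in the well of its own shape: the slim ink bottle standing in the round well, the seal stone standing in the small square well, the short ink stick flat in the narrow well and the inkstone, right way up, flat in the wide well. All must sit fully down on the well floors; keep the ink bottle upright throughout. The squat ink bottle and the long bar belong to a classmate: leave them where they are.

Things in the scene. Friction and masses are not known exactly. Their poses are not given: they have to be found in the camera images.
- ink_bottle_mid (a point): The slim ink bottle: black, round, white cap, standing; diameter 44 mm, 95 mm tall. The body is straight-sided up to about 55 mm, narrower above. Origin at its centre, half-way up (47.5 mm above its underside); z along the bottle, up. About 0.13 kg.
- ink_stick_mid (a point): The short ink stick: dark flat bar 76 x 24 x 16 mm with a thin gilt stripe on top, lying flat. Origin at its centre (8 mm above its underside); x along its length, y across its width, z up. About 0.06 kg.
- seal_mid (a point): The seal stone: brown stone block of square section 26 x 26 mm, 62 mm tall, standing. Origin at its centre (31 mm above its underside); x and y square to its sides, z up. About 0.11 kg.
- inkstone_mid (a point): The inkstone: dark slab 80 x 54 mm, 22 mm high, with a hollowed top (5 mm wide rim, 5 mm deep), lying flat. Origin at its centre (11 mm above its underside); x along its 80 mm length, y across its 54 mm width, z up. About 0.22 kg.
- squat_bottle_mid (a point): Look-alike, not of this set: squat black ink bottle with white cap, diameter 64 mm, 66 mm tall, standing. Origin at its centre, 33 mm up. Leave it where it is.
- long_bar_mid (a point): Look-alike, not of this set: long dark bar 112 x 24 x 16 mm with a gilt stripe, lying flat. Origin at its centre, 8 mm up; x along its length. Leave it where it is.
- round_well (a point): Round well, 60 mm across, for the slim ink bottle. In a fixed grey insert, 108 x 108 mm, blue felt floor; four such, in any order, fill the low black 230 mm square tray 2 by 2, 110 mm apart. Origin: centre of the well's floor, 8 mm above the table; z up; x, y parallel to the tray's sides. Rim 5 mm and tray edge 6 mm above the floor.
- square_well (a point): Small square well, 44 x 44 mm, for the seal stone. x and y along its sides. In a fixed grey insert, 108 x 108 mm, blue felt floor; four such, in any order, fill the low black 230 mm square tray 2 by 2, 110 mm apart. Origin: centre of the well's floor, 8 mm above the table; z up; x, y parallel to the tray's sides. Rim 5 mm and tray edge 6 mm above the floor.
- slot_well (a point): Narrow rectangular well, 92 x 40 mm, for the short ink stick. x along its 92 mm length. In a fixed grey insert, 108 x 108 mm, blue felt floor; four such, in any order, fill the low black 230 mm square tray 2 by 2, 110 mm apart. Origin: centre of the well's floor, 8 mm above the table; z up; x, y parallel to the tray's sides. Rim 5 mm and tray edge 6 mm above the floor.
- wide_well (a point): Wide rectangular well, 96 x 70 mm, for the inkstone. x along its 96 mm length. In a fixed grey insert, 108 x 108 mm, blue felt floor; four such, in any order, fill the low black 230 mm square tray 2 by 2, 110 mm apart. Origin: centre of the well's floor, 8 mm above the table; z up; x, y parallel to the tray's sides. Rim 5 mm and tray edge 6 mm above the floor.

How it is judged:
By the outcome, as a careful person would: the job done as asked, in the order asked, and still so for the second after the job is handed in, with the robot touching nothing.
It also fails if it takes over 115 s, if anything falls off the work surface, if the arm or the gripper's body presses on something with over 40 N, if the wrist force passes 120 N, or if a joint passes its speed limit or range.

### The arm

A 6-joint arm with a two-finger parallel gripper is mounted at the origin on the work surface. World frame = base frame: x ahead of the robot, y to its left, z up, the work surface at z = 0. Lengths are in m, angles in rad, forces in N, time in s.
With the tool pointing down it reaches from about 0.25 to 0.775 m from the base axis. Payload 4 kg.
Tool frame: the origin (TCP) lies midway between the tips of the shut fingers; the grasp point (between the pads) lies 19 mm behind it (robot.pinch_z is the distance from the TCP to the grasp point, in m); x points along the fingers, y is the direction in which the jaws open and shut, and the axes are right-handed (so a half turn about x gives the same grasp; the last joint's range is limited). The gripper opens to 94 mm and grips with 3 to 60 N. Pads are 16 mm wide; open, the fingers measure 119 mm over their backs; the gripper's body (75 mm by 177 mm) begins 78 mm behind the grasp point.
Start: joints at [-1.418, 0.087, 1.371, -0, 1.684, -0.103], TCP at [0.139, -0.532, 0.206] pointing down, gripper open.
Joint ranges: [-3.1, 3.1], [-0.76, 2.03], [0.27, 2.55], [-1.08, 4.22], [0.17, 2.65], [-2.57, 2.57]. Speed limits (rad/s): [2.79, 2.79, 3.14, 3.14, 3.14, 3.14].

### API

Orientations are given as [roll, pitch, yaw] about the fixed x, y, z axes, in that order (R = Rz(yaw) Ry(pitch) Rx(roll)).
In Python, from bench import robot, imaging gives the robot as it stands. The module is installed in compiled form; this text tells all that it offers.
- The arm moves only by the tool drive_tool, never from a script. Its argument "commands" is a list that holds one entry, the list of rows, each a list of 4 numbers: the shift along the tool's x, y, z as a fraction of full scale, then the turn about the tool's x as a fraction of full scale. A call has 1 to 20 rows; each row shifts and turns the commanded pose from where the row before left it, along the tool's axes as they then stand; what a row does not reach is not made up. Full scale, the value 1, is 0.25 m for a shift and 360 degrees for a turn. A row lasts 1/10 s, in which the tool goes at most 50 mm and 8.59 degrees, less where a joint would pass 70% of its speed; a pose out of reach is approached as far as the arm can. A call with a number of a shift or a turn outside -1 to 1 is refused whole. A call with a gripper value outside its range is refused whole. "grip" is the opening, from 0 (shut) to 1 (fully open), set as the call begins (left out, the last holds). The fingers move at their own pace and stop on an object; the grip force is fixed at half the most. Time passes only in rows, so rows that do not move let the fingers close. It gives the time, the measured TCP pose, the force and the opening at its end, in the units of the state.
- robot.get_obs(): the state, without advancing time (a new reading comes with each control period).
- imaging.snapshot(name): name is "scene" or "top"; returns a dict with "pixels" (400x640x3 uint8, red, green, blue), "z_map" (400x640 float32, m along the optical axis (not along the pixel's ray), 0 where there is no reading), "mtx" (3x3 intrinsics, pixels), "k1" (the pictures are not rectified: a ray, as slopes to the right and down, at radius r is drawn at 1 + k1 r^2 times it, then the intrinsics apply), "extrinsics" (4x4, takes a point from world to camera coordinates). Camera axes: x right, y up, looking along -z (the intrinsics and any distortion apply to the point x, -y, -z); pixel columns grow to the right and rows downward; lengths in m; the calibration is good to about 2 mm. A picture is of the moment at which its call begins.
- robot.close_job(): hands the job in, once; it reports no verdict.
The state is a dict: "time": time; "joint_positions": joint angles; "qvel": joint speeds; "joint_torque": joint torques, N m; "tool_pos": TCP position; "ee_rot": TCP orientation; "wrist_force": force on the tool from outside, world axes, zero at the start; "wrist_torque": the same for the moment, N m; "width": finger opening in m.
Only numpy, scipy, OpenCV 4.12 (cv2) and the standard library are available. Lean on these libraries where they do the work, as an engineer would, in place of code of your own. Each camera call takes 0.05 s, during which the arm holds its last target.

## Working session

There is one attempt and no reset: what is moved stays moved. The work goes in short steps, Python scripts to look and compute and a tool call to move; the robot and the scene stay as the last step left them, time stands still between calls to the robot, and variables do not carry over. Pictures are saved under pics/ and viewed, and the job is handed in when it is done.

Besides the shell and the picture viewer there is one more tool, called after "Call:" by a JSON object that holds its "method" and its "body". drive_tool: Moves the arm, as the interface text tells. Shift numbers are shares of 0.25 m and turn numbers shares of 360 degrees, none past 1 either way. Its arguments: {"type":"object","properties":{"commands":{"type":"array","items":{"type":"array","items":{"type":"array","items":{"type":"number","minimum":-1,"maximum":1}}}},"grip":{"type":"number"}},"required":["commands"]}

```bash
mkdir -p pics; cat > h.py <<'E'
import numpy as np, cv2
from bench import robot, imaging
def snap(n):
    s=imaging.snapshot(n); np.savez('%s.npz'%n,**s); return s
def cloud(s):
    K=s['mtx'];k1=float(s['k1']);Z=s['z_map'];h,w=Z.shape
    u,v=np.meshgrid(np.arange(w),np.arange(h))
    xd=(u-K[0,2])/K[0,0];yd=(v-K[1,2])/K[1,1]
    x,y=xd.copy(),yd.copy()
    for _ in range(20):
        f=1+k1*(x*x+y*y);x=xd/f;y=yd/f
    P=np.stack([x*Z,-y*Z,-Z],-1)
    E=s['extrinsics'];R=E[:3,:3];t=E[:3,3]
    W=(P-t)@R
    W[Z<=0]=np.nan
    return W
E
python3 - <<'E'
from h import *
for n in ['top','scene']:
    s=snap(n); cv2.imwrite(f'pics/{n}0.png',s['pixels'][:,:,::-1]); print(n,s['mtx'],s['k1'],s['extrinsics'])
print(robot.get_obs(), robot.pinch_z)
E
```

```text
top [[403.89763744   0.         315.34455119]
 [  0.         403.89763744 193.540519  ]
 [  0.           0.           1.        ]] -0.029981457389450936 [[-0.00976247 -0.99994643 -0.00343827 -0.0029536 ]
 [ 0.98437603 -0.01021488  0.17578252 -0.52767437]
 [-0.17580822 -0.00166847  0.98442302 -1.24841973]
 [ 0.          0.          0.          1.        ]]
scene [[402.62232325   0.         326.05972725]
 [  0.         402.62232325 198.43684148]
 [  0.           0.           1.        ]] 0.0076941381303181865 [[ 0.08107422  0.99665941 -0.00984852 -0.05641678]
 [-0.7309805   0.06617367  0.67918227  0.3129243 ]
 [ 0.67756511 -0.0478651   0.73390357 -1.41742269]
 [ 0.          0.          0.          1.        ]]
{'time': 0.1, 'joint_positions': array([-1.41812183e+00,  8.79058519e-02,  1.37209146e+00,  8.30466311e-07,
        1.68361216e+00, -1.03110840e-01]), 'qvel': array([ 0.00331125, -0.00280301, -0.00411778,  0.00033052, -0.00133421,
       -0.00052077]), 'joint_torque': array([ 2.46904041e-03, -3.41252053e+01, -3.03299689e+01,  7.20861135e-02,
        3.04131838e-02, -9.79441893e-05]), 'tool_pos': array([ 0.13906717, -0.53161586,  0.20441362]), 'ee_rot': array([-1.67431641,  1.56877951,  1.72306167]), 'wrist_force': array([-0.19652865,  0.54211393,  0.45654533]), 'wrist_torque': array([-0.01208329,  0.00478924, -0.02866611]), 'width': 0.09408491198084372} 0.0188
```

View pics/top0.png

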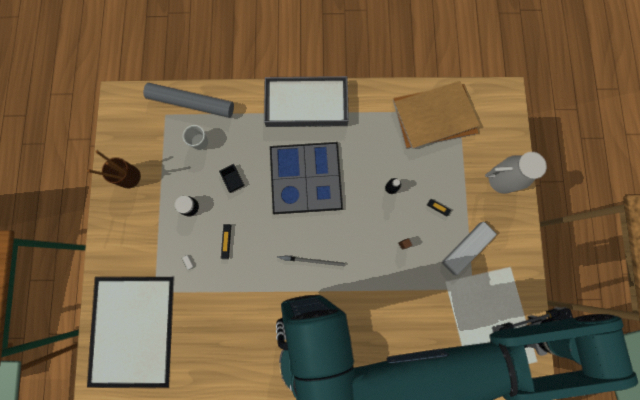

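View pics/scene0.png

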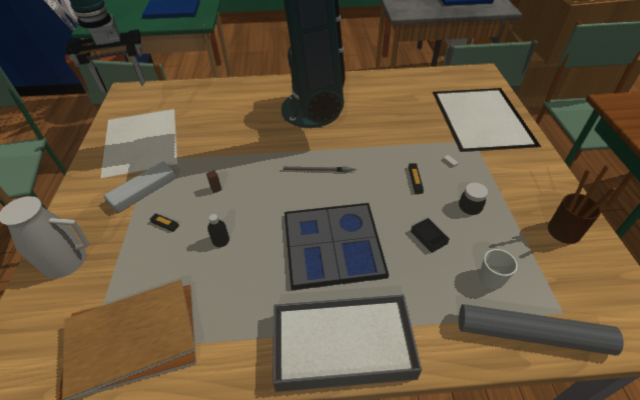

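The tray is in the top view at (306,178): wide well (288,162), slot (321,160), round (290,194) and square (323,192). The slim bottle is at (393,186), the short stick at (439,207), the seal at (407,243) and the inkstone at (232,178). Next I'll measure them.

```bash
cat > m.py <<'E'
from h import *
def load(n): return dict(np.load(n+'.npz'))
T=load('top');S=load('scene');WT=cloud(T);WS=cloud(S)
def rectfit(P):
    r=cv2.minAreaRect((P[:,:2]*1000).astype(np.float32)); return r
E
python3 - <<'E'
from m import *
for nm,W in (('top',WT),('scene',WS)):
    m=(W[...,0]>.25)&(W[...,0]<.6)&(abs(W[...,1])<.4)
    z=W[...,2][m&(abs(W[...,2])<.006)]; print(nm,'table z',np.nanmedian(z),z.std())
    mask=(m&(W[...,2]>.009)&(W[...,2]<.12)).astype(np.uint8)
    n,l,st,c=cv2.connectedComponentsWithStats(mask)
    for i in range(1,n):
        if st[i,4]<25: continue
        P=W[l==i]; zt=np.percentile(P[:,2],90)
        Q=P[P[:,2]>zt-.006]
        r=rectfit(Q)
        print(c[i].round(),st[i,4],'zmax',P[:,2].max().round(4),'z90',zt.round(4),'rect top',np.round(r[0],1),np.round(r[1],1),round(r[2],1))
for nm,s in (('top',T),('scene',S)):
    im=s['pixels'][:,:,::-1]
    a=im[130:270,160:460] if nm=='top' else im[150:290,130:500]
    cv2.imwrite(f'pics/{nm}z.png',cv2.resize(a,None,fx=800/a.shape[1],fy=800/a.shape[1],interpolation=cv2.INTER_CUBIC))
E
```

```text
top table z 0.0007543470219086043 0.0024684045882850023
[232. 182.] 266 zmax 0.0275 z90 0.024 rect top [582.3 267.1] [65.6 53.4] 26.5
[306. 193.] 2199 zmax 0.0226 z90 0.017 rect top [539.2  21.2] [129.6 230. ] 3.2
[393. 186.] 194 zmax 0.1008 z90 0.095 rect top [ 553.1 -259.1] [18.2 19.1] 83.3
[191. 206.] 178 zmax 0.0723 z90 0.0686 rect top [494.5 390.9] [17.3 50.8] 87.5
[432. 204.] 55 zmax 0.0229 z90 0.0199 rect top [ 495.8 -389. ] [21.7 28.7] 87.5
[225. 241.] 273 zmax 0.0236 z90 0.0202 rect top [381.  283.7] [ 24.5 110. ] 86.5
[405. 244.] 100 zmax 0.0685 z90 0.0652 rect top [ 366.1 -291.4] [24.7 25.6] 25.2
[310. 260.] 213 zmax 0.0227 z90 0.018 rect top [316.8   4.5] [206.2  12.9] 84.2
scene table z 0.0009230204183819418 0.001576936960791949
[416. 177.] 250 zmax 0.0208 z90 0.0186 rect top [382.4 285.4] [ 24.4 117. ] 87.3
[321. 168.] 217 zmax 0.0195 z90 0.0166 rect top [319.4  12.2] [214.1  15.7] 81.9
[213. 181.] 208 zmax 0.0649 z90 0.0628 rect top [ 366.8 -290.9] [26.  25.5] 29.4
[467. 199.] 300 zmax 0.0707 z90 0.0669 rect top [497.6 391.4] [16.9 49.4] 89.9
[331. 226.] 3022 zmax 0.0197 z90 0.0155 rect top [539.2  23.9] [132.4 230.5] 2.7
[217. 231.] 505 zmax 0.0994 z90 0.0928 rect top [ 554.3 -258.3] [19.1 21. ] 62.0
[171. 224.] 87 zmax 0.0198 z90 0.018 rect top [ 497.8 -391. ] [31.2 24.2] 62.8
[427. 229.] 400 zmax 0.0276 z90 0.0232 rect top [582.1 268.5] [66.1 55.7] 28.2
```

View pics/topz.png

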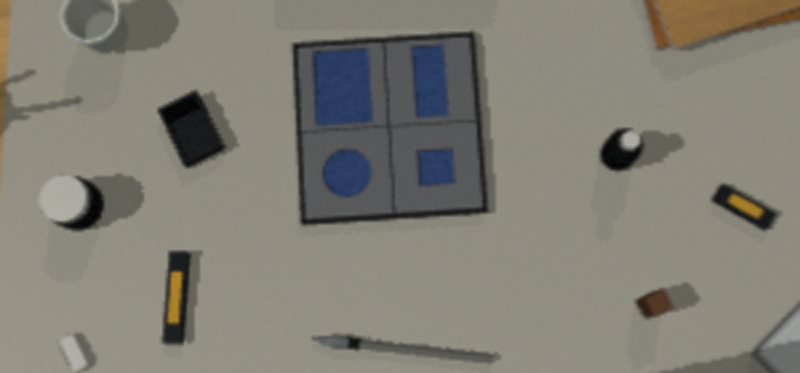

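View pics/scenez.png

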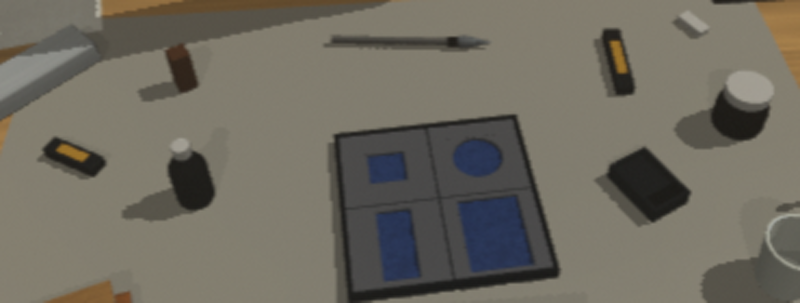

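```bash
python3 - <<'E'
from m import *
for nm,W,s in (('top',WT,T),('scene',WS,S)):
    print(nm)
    m=(W[...,0]>.25)&(W[...,0]<.75)&(abs(W[...,1])<.46)
    mask=(m&(W[...,2]>.009)&(W[...,2]<.12)).astype(np.uint8)
    n,l,st,c=cv2.connectedComponentsWithStats(mask)
    for i in range(1,n):
        if st[i,4]<40: continue
        P=W[l==i]; zt=np.percentile(P[:,2],90); Q=P[P[:,2]>(zt-.006 if zt>.05 else .011)]
        r=rectfit(Q)
        print(c[i].round(),st[i,4],'z90',zt.round(4),np.round(r[0],1),np.round(r[1],1),round(r[2],1), 'mean',(Q[:,:2].mean(0)*1000).round(1))
        if abs(r[0][0]-582)<12 and abs(r[0][1]-267)<12:
            a=np.deg2rad(r[2]);d=(Q[:,:2]*1000-r[0])@np.array([[np.cos(a),-np.sin(a)],[np.sin(a),np.cos(a)]])
            for lo in range(-42,42,6):
                print(' ',lo,[ (round(float(np.median(Q[k,2])*1000),1) if k.sum()>1 else None) for hh in range(-42,42,7) for k in [(d[:,0]>=lo)&(d[:,0]<lo+6)&(d[:,1]>=hh)&(d[:,1]<hh+7)]])
    p=s['pixels'].astype(int)
    b=((p[...,2]-p[...,0]>35)&m&(W[...,2]<.025)).astype(np.uint8)
    n,l,st,c=cv2.connectedComponentsWithStats(b)
    for i in range(1,n):
        if st[i,4]<60: continue
        P=W[l==i];r=rectfit(P);print('well',c[i].round(),st[i,4],'z',np.median(P[:,2]).round(4),np.round(r[0],1),np.round(r[1],1),round(r[2],1))
E
```

```text
top
[194. 137.] 341 z90 0.071 [717.2 386.8] [72.9 63.2] 86.0 mean [716.2 387.5]
[424. 136.] 743 z90 0.0376 [ 716.  -381.5] [156.9  67.5] 89.8 mean [ 722.5 -373. ]
[306. 179.] 3729 z90 0.017 [590.1  24.1] [231.3 230.2] 3.3 mean [582.   20.8]
[231. 178.] 413 z90 0.0241 [590.  270.6] [82.7 54.1] 26.8 mean [589.4 270.5]
  -42 [None, None, 21.1, 19.5, 22.1, 21.6, 23.2, 22.3, 19.8, 25.1, None, None]
  -36 [None, None, 21.4, 23.5, 19.4, None, 18.3, 18.2, 23.0, 21.4, None, None]
  -30 [None, None, 19.8, 17.4, 18.1, 15.1, 18.6, 21.7, 19.5, 18.8, None, None]
  -24 [None, None, 15.7, 16.9, 16.3, 17.2, 18.7, 18.4, 14.8, 19.1, None, None]
  -18 [None, None, 22.6, 17.3, 17.8, 17.9, 13.9, 14.3, 16.3, 23.4, None, None]
  -12 [None, None, 20.7, None, 17.1, 17.7, 18.3, 20.1, 15.4, 23.8, None, None]
  -6 [None, None, 22.0, 19.1, 18.0, 16.4, 16.7, 16.8, 19.5, 20.8, None, None]
  0 [None, None, 19.3, 15.2, 20.5, 17.7, 18.1, 18.3, 19.2, 22.9, None, None]
  6 [None, None, 20.9, 17.9, 15.7, 16.3, 19.1, 19.3, 19.5, 22.0, None, None]
  12 [None, None, 22.8, 15.7, 19.4, 19.5, 20.3, 21.4, 17.9, 21.3, None, None
[... 2774 characters left out ...]
ne, None, 20.0, 19.6, 18.9, 18.0, 19.1, 18.3, 19.2, 22.0, None, None]
  24 [None, None, 17.7, 18.0, 18.7, 17.6, 18.4, 18.1, 18.3, 21.6, None, None]
  30 [None, None, 19.7, 20.9, 18.0, 17.8, 19.4, 20.0, 20.9, 22.7, None, None]
  36 [None, None, 18.4, 19.6, 21.1, 20.8, 20.6, 19.7, 20.0, 19.1, None, None]
[497. 265.] 895 z90 0.07 [717.7 387. ] [71.6 64.1] 89.9 mean [713.7 388.8]
[158. 298.] 1490 z90 0.0366 [ 715.9 -379.9] [ 68.1 159.6] 0.0 mean [ 724.1 -371.8]
well [350. 223.] 246 z 0.009 [530.1  76.1] [51.6 50.6] 8.6
well [308. 227.] 160 z 0.0089 [536.1 -33.8] [36.2 37.2] 1.6
well [358. 258.] 805 z 0.0091 [641.1  82.9] [94.6 64.1] 2.5
well [313. 263.] 420 z 0.0088 [645.8 -27.2] [86.4 34.8] 3.3
```

Both cameras agree to about 2 mm and the sizes match. The hollow of the inkstone faces up. Next is a helper that turns targets into tool-axis moves, and a check of how near the jug is.

```bash
cat > p.py <<'E'
import sys
from h import *
from scipy.spatial.transform import Rotation as Ro
def st():
    o=robot.get_obs(); R=Ro.from_euler('xyz',o['ee_rot']).as_matrix()
    return o,np.array(o['tool_pos']),R
def plan(x,y,z,jaw=None,per=180):
    o,p,R=st()
    yaw=np.degrees(np.arctan2(R[1,1],R[0,1]))
    print('t',round(o['time'],2),'tcp',p.round(4),'jaw yaw',yaw.round(2),'down',R[:,0].round(4),'q',np.round(o['joint_positions'],3),'w',round(o['width'],4),'F',np.round(o['wrist_force'],1))
    R2=R
    if jaw is not None:
        d0=(jaw-yaw)%per
        for k in (d0,d0-per,d0+per,d0-2*per):
            if abs(k)>200: continue
            print(' yaw change %.1f -> turn %.4f total, rows>=%d ; j6 would be ~%.2f'%(k,-k/360,np.ceil(abs(k)/8.59),o['joint_positions'][5]-np.radians(k)+np.arctan2(y,x)-o['joint_positions'][0]))
            R2=Ro.from_rotvec([0,0,np.radians(k)]).as_matrix()@R
            s=R2.T@(np.array([x,y,z])-p)/.25
            print('   after turn, shift total (fs):',s.round(3))
    else:
        print(' shift total (fs):',(R.T@(np.array([x,y,z])-p)/.25).round(3))
if __name__=='__main__':
    a=[float(v) for v in sys.argv[1:]]; plan(*a)
E
python3 - <<'E'
from m import *
for W in (WT,WS):
    k=(W[...,2]>.06)&(W[...,1]<-.44)&(W[...,0]>.4)&(W[...,0]<.75)&(W[...,1]>-.8)&(W[...,2]<.3)
    P=W[k];print(P[:,0].min(),P[:,1].max(),P[:,2].max())
    d=np.hypot(P[:,0]-.485,P[:,1]+.411);print(d.min(),P[d.argmin()])
E
python3 p.py 0.554 -0.2587 0.2 93
```

```text
0.5257135405298845 -0.548290432832182 0.19802588857178027
0.1656704381462219 [ 0.57526587 -0.54992     0.14933014]
0.5378818940363437 -0.5460502382823703 0.19406030605983993
0.164961286962976 [ 0.5791943  -0.546424    0.13880894]
t 0.1 tcp [ 0.1391 -0.5316  0.2044] jaw yaw -75.34 down [-3.e-04  2.e-03 -1.e+00] q [-1.418  0.088  1.372  0.     1.684 -0.103] w 0.0941 F [-0.2  0.5  0.5]
 yaw change 168.3 -> turn -0.4676 total, rows>=20 ; j6 would be ~-2.06
   after turn, shift total (fs): [0.015 1.003 1.715]
 yaw change -11.7 -> turn 0.0324 total, rows>=2 ; j6 would be ~1.08
   after turn, shift total (fs): [ 0.02  -1.003 -1.715]
 yaw change -191.7 -> turn 0.5324 total, rows>=23 ; j6 would be ~4.22
   after turn, shift total (fs): [0.015 1.003 1.715]
```

Call:
{"method": "drive_tool", "body": {"commands": [[[0,0,0,0.0162],[0,0,0,0.0162],[0,-0.04,-0.07,0],[0,-0.08,-0.135,0],[0,-0.08,-0.135,0],[0,-0.08,-0.135,0],[0,-0.08,-0.135,0],[0,-0.08,-0.135,0],[0,-0.08,-0.135,0],[0,-0.08,-0.135,0],[0,-0.08,-0.135,0],[0,-0.08,-0.135,0],[0,-0.08,-0.135,0],[0,-0.08,-0.135,0],[0,-0.08,-0.135,0],[0,-0.003,-0.025,0],[0,0,0,0]]], "grip": 1}}

```text
time: 1.8
tool_pos: [0.5546, -0.2586, 0.2043]
ee_rot: [-0.276, 1.569, 2.919]
wrist_force: [0.2, 0.9, -0.7]
width: 0.0942
```

```bash
python3 p.py 0.554 -0.2587 0.02
```

```text
t 1.8 tcp [ 0.5546 -0.2586  0.2043] jaw yaw -86.89 down [-1.9e-03  4.0e-04 -1.0e+00] q [-5.290e-01  2.280e-01  1.213e+00 -1.000e-03  1.703e+00  9.880e-01] w 0.0942 F [ 0.2  0.9 -0.7]
 shift total (fs): [0.737 0.001 0.001]
```

Call:
{"method": "drive_tool", "body": {"commands": [[[0.06,0,0,0],[0.1,0,0,0],[0.1,0,0,0],[0.1,0,0,0],[0.1,0,0,0],[0.1,0,0,0],[0.08,0,0,0],[0.06,0,0,0],[0.037,0.001,0,0],[0,0,0,0],[0,0,0,0]]]}}

```text
time: 2.9
tool_pos: [0.5545, -0.2601, 0.022]
ee_rot: [2.491, 1.569, -0.599]
wrist_force: [0.4, -0.3, -0.1]
width: 0.0939
```

Call:
{"method": "drive_tool", "body": {"commands": [[[0,0,0,0],[0,0,0,0],[0,0,0,0],[0,0,0,0],[0,0,0,0],[0,0,0,0],[0,0,0,0],[0,0,0,0]]], "grip": 0}}

```text
time: 3.7
tool_pos: [0.5543, -0.2598, 0.0213]
ee_rot: [1.772, 1.57, -1.317]
wrist_force: [-0.1, -0.9, 0.5]
width: 0.0436
```

```bash
python3 p.py 0.532 0.0765 0.14; python3 -c "
from h import *
s=snap('scene'); a=s['pixels'][100:300,100:400,::-1]; cv2.imwrite('pics/s1.png',cv2.resize(a,None,fx=2.5,fy=2.5))"
```

```text
t 3.7 tcp [ 0.5543 -0.2598  0.0213] jaw yaw -87.01 down [ 1.e-04 -5.e-04 -1.e+00] q [-0.531  0.325  1.464 -0.     1.353  0.988] w 0.0436 F [-0.1 -0.9  0.5]
 shift total (fs): [-0.476 -1.348  0.019]
```

View pics/s1.png

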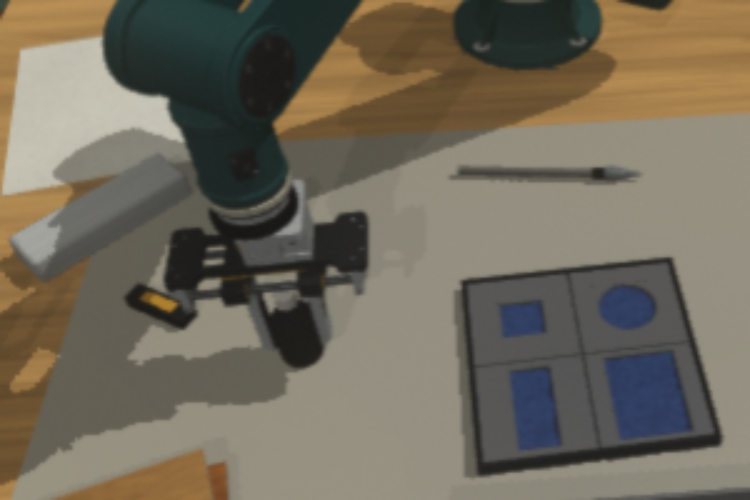

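The gripper holds the bottle at 43.6 mm (centre of the crop, (290,330)). I'll lift it and carry it to the round well.

Call:
{"method": "drive_tool", "body": {"commands": [[[-0.03,0,0,0],[-0.07,0,0,0],[-0.09,0,0,0],[-0.09,0,0,0],[-0.06,0,0,0],[0,-0.04,0,0],[0,-0.08,0,0],[0,-0.12,0,0],[0,-0.12,0,0],[0,-0.12,0,0],[0,-0.12,0,0],[0,-0.12,0,0],[0,-0.12,0,0],[0,-0.12,0.01,0],[0,-0.12,0.009,0],[0,-0.12,0,0],[0,-0.08,0,0],[0,-0.06,0,0],[0,-0.008,0,0],[0,0,0,0]]]}}

```text
time: 5.75
tool_pos: [0.5312, 0.077, 0.1054]
ee_rot: [0.323, 1.569, -2.766]
wrist_force: [-0.2, -1.0, -1.1]
width: 0.0432
```

```bash
python3 p.py 0.532 0.0765 0.029;python3 -c "
from h import *
s=snap('scene'); a=s['pixels'][100:300,200:500,::-1]; cv2.imwrite('pics/s2.png',cv2.resize(a,None,fx=2.5,fy=2.5))"
```

```text
t 5.75 tcp [0.5312 0.077  0.1054] jaw yaw -86.95 down [-1.5e-03 -6.0e-04 -1.0e+00] q [ 3.900e-02  1.000e-01  1.556e+00 -1.000e-03  1.486e+00  1.556e+00] w 0.0432 F [-0.2 -1.  -1.1]
 shift total (fs): [ 0.306  0.002 -0.004]
```

View pics/s2.png

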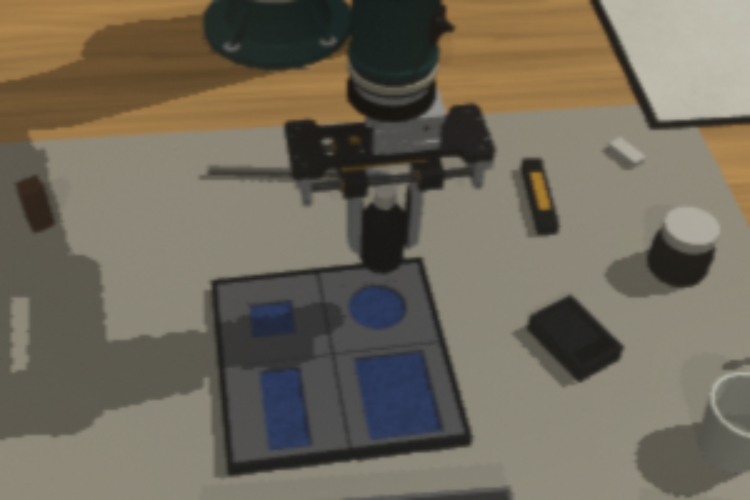

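The bottle is upright over the round well (crop (380,305)). I'll lower it.

Call:
{"method": "drive_tool", "body": {"commands": [[[0.04,0,0,0],[0.07,0,0,0],[0.07,0,0,0],[0.05,0,0,0],[0.03,0,0,0],[0.02,0,0,0],[0.01,0,0,0],[0.006,0,0,0],[0,0,0,0],[0,0,0,0]]]}}

```text
time: 6.8
tool_pos: [0.5324, 0.0768, 0.0328]
ee_rot: [3.058, 1.57, -0.032]
wrist_force: [0.1, 0.5, -1.1]
width: 0.0436
```

Call:
{"method": "drive_tool", "body": {"commands": [[[0.005,0,0,0],[0.004,0,0,0],[0.003,0,0,0],[0,0,0,0],[0,0,0,0]]]}}

```text
time: 7.3
tool_pos: [0.5319, 0.0767, 0.0292]
ee_rot: [2.537, 1.571, -0.552]
wrist_force: [-0.4, 0.2, -1.5]
width: 0.0436
```

Call:
{"method": "drive_tool", "body": {"commands": [[[0.003,0,0,0],[0.003,0,0,0],[0,0,0,0],[0,0,0,0]]]}}

```text
time: 7.7
tool_pos: [0.532, 0.0767, 0.0292]
ee_rot: [2.909, 1.57, -0.18]
wrist_force: [-3.1, -0.4, 6.5]
width: 0.0435
```

Contact at +6.5 N, so it is seated. I'll release slowly and rise.

Call:
{"method": "drive_tool", "body": {"commands": [[[-0.003,0,0,0],[0,0,0,0],[0,0,0,0]]]}}

```text
time: 8.0
tool_pos: [0.532, 0.0767, 0.0292]
ee_rot: [2.884, 1.57, -0.205]
wrist_force: [-3.9, -0.0, 4.5]
width: 0.044
```

Call:
{"method": "drive_tool", "body": {"commands": [[[0,0,0,0],[0,0,0,0],[0,0,0,0],[0,0,0,0],[0,0,0,0],[0,0,0,0],[0,0,0,0]]], "grip": 1}}

```text
time: 8.7
tool_pos: [0.5319, 0.0767, 0.0284]
ee_rot: [1.743, 1.571, -1.346]
wrist_force: [0.2, 0.3, 1.4]
width: 0.0933
```

Call:
{"method": "drive_tool", "body": {"commands": [[[-0.06,0,0,0],[-0.1,0,0,0],[-0.12,0,0,0],[-0.12,0,0,0],[-0.12,0,0,0],[-0.1,0,0,0],[-0.06,0,0,0],[0,0,0,0]]]}}

```text
time: 9.5
tool_pos: [0.5332, 0.0768, 0.2011]
ee_rot: [3.115, 1.566, 0.026]
wrist_force: [-0.2, -0.2, 0.1]
width: 0.094
```

```bash
python3 p.py 0.3665 -0.2911 0.19 27 90;python3 -c "
from h import *
s=snap('scene'); a=s['pixels'][100:300,200:500,::-1]; cv2.imwrite('pics/s3.png',cv2.resize(a,None,fx=2.5,fy=2.5))"
```

```text
t 9.5 tcp [0.5332 0.0768 0.2011] jaw yaw -87.01 down [ 5.2e-03  1.0e-04 -1.0e+00] q [ 0.038  0.059  1.409 -0.     1.668  1.556] w 0.094 F [-0.2 -0.2  0.1]
 yaw change 24.0 -> turn -0.0667 total, rows>=3 ; j6 would be ~0.43
   after turn, shift total (fs): [0.038 1.008 1.263]
 yaw change -66.0 -> turn 0.1833 total, rows>=8 ; j6 would be ~2.00
   after turn, shift total (fs): [ 0.05   1.262 -1.008]
 yaw change 114.0 -> turn -0.3167 total, rows>=14 ; j6 would be ~-1.14
   after turn, shift total (fs): [ 0.039 -1.262  1.009]
 yaw change -156.0 -> turn 0.4333 total, rows>=19 ; j6 would be ~3.57
   after turn, shift total (fs): [ 0.051 -1.008 -1.262]
```

View pics/s3.png

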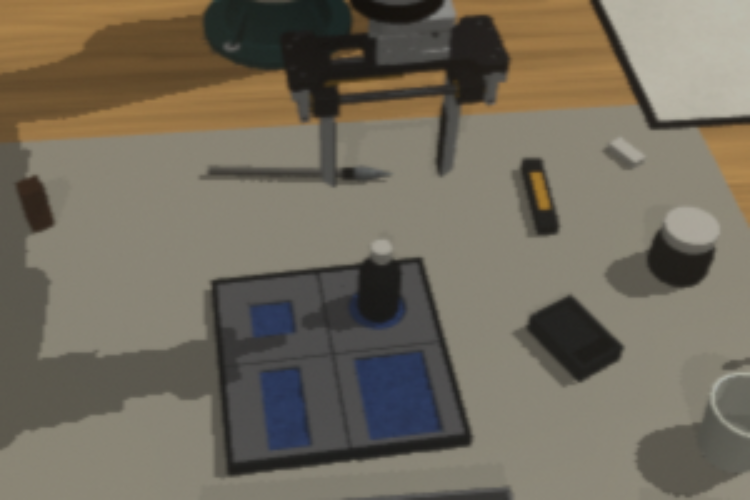

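The bottle stands in the round well (crop (378,290)). Next is the seal.

Call:
{"method": "drive_tool", "body": {"commands": [[[0,0,0,-0.0222],[0,0,0,-0.0222],[0,0,0,-0.0223],[0,0.04,0.05,0],[0,0.08,0.1,0],[0,0.1,0.125,0],[0,0.1,0.125,0],[0,0.1,0.125,0],[0,0.1,0.125,0],[0,0.1,0.125,0],[0,0.1,0.125,0],[0,0.1,0.125,0],[0,0.1,0.125,0],[0,0.08,0.1,0],[0,0.008,0.013,0],[0,0,0,0]]]}}

```text
time: 11.15
tool_pos: [0.3637, -0.2914, 0.1973]
ee_rot: [-1.366, 1.568, 2.242]
wrist_force: [-0.1, 0.8, 0.8]
width: 0.0938
```

```bash
python3 p.py 0.3665 -0.2911 0.02
```

```text
t 11.15 tcp [ 0.3637 -0.2914  0.1973] jaw yaw -63.25 down [-0.0016  0.002  -1.    ] q [-0.797 -0.098  1.571  0.     1.671  0.307] w 0.0938 F [-0.1  0.8  0.8]
 shift total (fs): [ 0.709  0.006 -0.011]
```

Call:
{"method": "drive_tool", "body": {"commands": [[[0.06,0.005,-0.011,0],[0.1,0,0,0],[0.1,0,0,0],[0.1,0,0,0],[0.1,0,0,0],[0.1,0,0,0],[0.08,0,0,0],[0.05,0,0,0],[0.018,0,0,0],[0,0,0,0],[0,0,0,0]]]}}

```text
time: 12.25
tool_pos: [0.3688, -0.2914, 0.0226]
ee_rot: [1.896, 1.569, -0.774]
wrist_force: [-1.1, 0.3, 0.0]
width: 0.0938
```

Call:
{"method": "drive_tool", "body": {"commands": [[[0,0,0,0],[0,0,0,0],[0,0,0,0],[0,0,0,0],[0,0,0,0],[0,0,0,0],[0,0,0,0],[0,0,0,0],[0,0,0,0],[0,0,0,0]]], "grip": 0}}

```text
time: 13.25
tool_pos: [0.368, -0.291, 0.0215]
ee_rot: [-0.904, 1.571, 2.709]
wrist_force: [-0.5, -0.3, 0.2]
width: 0.0255
```

```bash
python3 p.py 0.538 -0.033 0.11 3.2 90
```

```text
t 13.25 tcp [ 0.368  -0.291   0.0215] jaw yaw -62.99 down [-1.e-04  0.e+00 -1.e+00] q [-0.79   0.023  1.815 -0.     1.303  0.309] w 0.0255 F [-0.5 -0.3  0.2]
 yaw change 66.2 -> turn -0.1839 total, rows>=8 ; j6 would be ~-0.12
   after turn, shift total (fs): [-0.354  0.736 -0.992]
 yaw change -23.8 -> turn 0.0661 total, rows>=3 ; j6 would be ~1.45
   after turn, shift total (fs): [-0.354 -0.992 -0.736]
 yaw change 156.2 -> turn -0.4339 total, rows>=19 ; j6 would be ~-1.69
   after turn, shift total (fs): [-0.354  0.992  0.736]
 yaw change -113.8 -> turn 0.3161 total, rows>=14 ; j6 would be ~3.02
   after turn, shift total (fs): [-0.354 -0.737  0.992]
```

Call:
{"method": "drive_tool", "body": {"commands": [[[-0.04,0,0,0],[-0.08,0,0,0],[-0.1,0,0,0],[-0.1,0,0,0],[-0.05,0,0,0],[0,0,0,0.022],[0,0,0,0.022],[0,0,0,0.022],[0,-0.04,-0.03,0],[0,-0.08,-0.06,0],[0,-0.12,-0.09,0],[0,-0.12,-0.09,0],[0,-0.12,-0.09,0],[0,-0.12,-0.09,0],[0,-0.12,-0.09,0],[0,-0.12,-0.09,0],[0,-0.08,-0.06,0],[0,-0.05,-0.035,0],[0,-0.022,-0.011,0],[0,0,0,0]]]}}

```text
time: 15.25
tool_pos: [0.5375, -0.0326, 0.1137]
ee_rot: [0.201, 1.57, -2.882]
wrist_force: [-1.2, 0.2, -0.2]
width: 0.026
```

```bash
python3 p.py 0.538 -0.033 0.03;python3 -c "
from h import *
s=snap('scene'); a=s['pixels'][100:300,200:500,::-1]; cv2.imwrite('pics/s4.png',cv2.resize(a,None,fx=2.5,fy=2.5))"
```

```text
t 15.25 tcp [ 0.5375 -0.0326  0.1137] jaw yaw -86.65 down [-8.e-04 -2.e-04 -1.e+00] q [-0.166  0.098  1.542 -0.     1.502  1.347] w 0.026 F [-1.2  0.2 -0.2]
 shift total (fs): [ 0.335  0.002 -0.002]
```

View pics/s4.png

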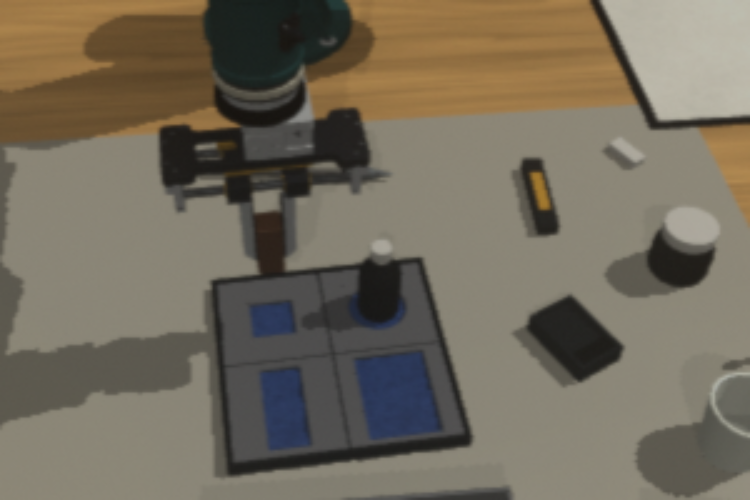

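The seal hangs straight over the square well (crop (272,318)). I'll lower it.

Call:
{"method": "drive_tool", "body": {"commands": [[[0.04,0,0,0],[0.08,0,0,0],[0.08,0,0,0],[0.06,0,0,0],[0.03,0,0,0],[0.02,0,0,0],[0.012,0,0,0],[0.006,0,0,0],[0.004,0,0,0],[0,0,0,0],[0,0,0,0]]]}}

```text
time: 16.4
tool_pos: [0.538, -0.033, 0.0314]
ee_rot: [2.844, 1.57, -0.241]
wrist_force: [-0.3, -0.1, -1.9]
width: 0.0258
```

Call:
{"method": "drive_tool", "body": {"commands": [[[0.003,0,0,0],[0.003,0,0,0],[0,0,0,0],[0,0,0,0]]]}}

```text
time: 16.8
tool_pos: [0.5377, -0.033, 0.0295]
ee_rot: [1.942, 1.571, -1.143]
wrist_force: [-0.8, -0.4, -1.0]
width: 0.0257
```

Call:
{"method": "drive_tool", "body": {"commands": [[[0.003,0,0,0],[0.002,0,0,0],[0,0,0,0],[0,0,0,0]]]}}

```text
time: 17.2
tool_pos: [0.5378, -0.033, 0.0294]
ee_rot: [2.697, 1.57, -0.388]
wrist_force: [-2.9, 0.3, 6.3]
width: 0.0257
```

Call:
{"method": "drive_tool", "body": {"commands": [[[-0.003,0,0,0],[0,0,0,0]]]}}

```text
time: 17.4
tool_pos: [0.5378, -0.033, 0.0295]
ee_rot: [2.754, 1.57, -0.331]
wrist_force: [-2.2, 0.0, 3.5]
width: 0.0261
```

Call:
{"method": "drive_tool", "body": {"commands": [[[0,0,0,0],[0,0,0,0],[0,0,0,0],[0,0,0,0],[0,0,0,0],[0,0,0,0],[0,0,0,0],[0,0,0,0]]], "grip": 1}}

```text
time: 18.2
tool_pos: [0.5377, -0.0331, 0.029]
ee_rot: [1.926, 1.571, -1.159]
wrist_force: [0.5, 0.7, -0.4]
width: 0.0866
```

Call:
{"method": "drive_tool", "body": {"commands": [[[-0.06,0,0,0],[-0.1,0,0,0],[-0.12,0,0,0],[-0.12,0,0,0],[-0.12,0,0,0],[-0.1,0,0,0],[-0.06,0,0,0],[0,0,0,0]]]}}

```text
time: 19.0
tool_pos: [0.539, -0.0332, 0.2016]
ee_rot: [2.905, 1.566, -0.18]
wrist_force: [0.4, 0.4, 0.1]
width: 0.0941
```

```bash
python3 p.py 0.4857 -0.4112 0.19 149;python3 -c "
from h import *
s=snap('scene'); a=s['pixels'][100:300,200:500,::-1]; cv2.imwrite('pics/s5.png',cv2.resize(a,None,fx=2.5,fy=2.5))"
```

```text
t 19.0 tcp [ 0.539  -0.0332  0.2016] jaw yaw -86.75 down [ 5.1e-03 -9.0e-04 -1.0e+00] q [-0.167  0.062  1.406 -0.     1.669  1.348] w 0.0941 F [0.4 0.4 0.1]
 yaw change 55.8 -> turn -0.1549 total, rows>=7 ; j6 would be ~-0.16
   after turn, shift total (fs): [0.04  0.596 1.406]
 yaw change -124.2 -> turn 0.3451 total, rows>=15 ; j6 would be ~2.98
   after turn, shift total (fs): [ 0.053 -0.596 -1.405]
```

View pics/s5.png

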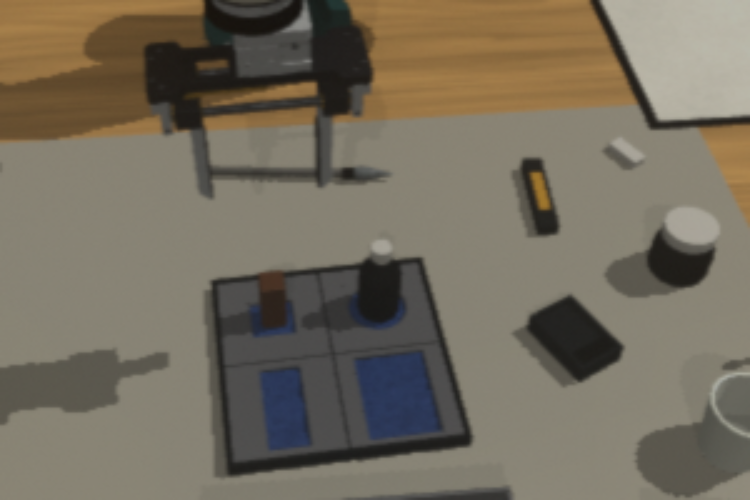

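The seal stands in the square well (crop (272,300)). Next is the stick.

Call:
{"method": "drive_tool", "body": {"commands": [[[0,0,0,-0.022],[0,0,0,-0.022],[0,0,0,-0.022],[0,0,0,-0.022],[0,0,0,-0.022],[0,0,0,-0.022],[0,0,0,-0.023],[0,0.025,0.06,0],[0,0.05,0.118,0],[0,0.06,0.1415,0],[0,0.06,0.1415,0],[0,0.06,0.1415,0],[0,0.06,0.1415,0],[0,0.06,0.1415,0],[0,0.06,0.1415,0],[0,0.06,0.1415,0],[0,0.06,0.1415,0],[0,0.04,0.095,0],[0,0,0,0],[0,0,0,0]]]}}

```text
time: 21.05
tool_pos: [0.4839, -0.4102, 0.1964]
ee_rot: [-1.956, 1.566, 2.215]
wrist_force: [0.3, 0.6, 0.5]
width: 0.0939
```

```bash
python3 p.py 0.4857 -0.4112 0.007
```

```text
t 21.05 tcp [ 0.4839 -0.4102  0.1964] jaw yaw -31.0 down [-0.0027  0.0036 -1.    ] q [-7.930e-01  2.820e-01  1.163e+00  1.000e-03  1.702e+00 -2.520e-01] w 0.0939 F [0.3 0.6 0.5]
 shift total (fs): [0.758 0.011 0.001]
```

Call:
{"method": "drive_tool", "body": {"commands": [[[0.06,0,-0.003,0],[0.1,0,0,0],[0.1,0,0,0],[0.1,0,0,0],[0.1,0,0,0],[0.1,0,0,0],[0.08,0,0,0],[0.06,0,0,0],[0.035,0,0,0],[0.015,0,0,0],[0,0,0,0],[0,0,0,0],[0,0,0,0]]]}}

```text
time: 22.35
tool_pos: [0.4856, -0.4108, 0.0128]
ee_rot: [1.311, 1.568, -0.8]
wrist_force: [-0.5, 0.3, -0.7]
width: 0.094
```

```bash
python3 p.py 0.4857 -0.4112 0.007
```

```text
t 22.35 tcp [ 0.4856 -0.4108  0.0128] jaw yaw -30.96 down [ 0.0017 -0.0018 -1.    ] q [-0.791  0.38   1.409 -0.     1.351 -0.251] w 0.094 F [-0.5  0.3 -0.7]
 shift total (fs): [0.023 0.001 0.001]
```

Call:
{"method": "drive_tool", "body": {"commands": [[[0.014,0,0,0],[0.006,0,0,0],[0,0,0,0],[0,0,0,0],[0,0,0,0]]]}}

```text
time: 22.85
tool_pos: [0.485, -0.4102, 0.0065]
ee_rot: [0.849, 1.571, -1.262]
wrist_force: [0.6, 1.3, 0.3]
width: 0.094
```

Call:
{"method": "drive_tool", "body": {"commands": [[[0,0,0,0],[0,0,0,0],[0,0,0,0],[0,0,0,0],[0,0,0,0],[0,0,0,0],[0,0,0,0],[0,0,0,0],[0,0,0,0],[0,0,0,0]]], "grip": 0}}

```text
time: 23.85
tool_pos: [0.485, -0.4102, 0.0065]
ee_rot: [1.272, 1.571, -0.839]
wrist_force: [0.9, -0.6, 0.8]
width: 0.0236
```

```bash
python3 p.py 0.4857 -0.4112 0.10;python3 -c "
from h import *
s=snap('scene'); a=s['pixels'][120:300,60:330,::-1]; cv2.imwrite('pics/s6.png',cv2.resize(a,None,fx=2.5,fy=2.5))"
```

```text
t 23.85 tcp [ 0.485  -0.4102  0.0065] jaw yaw -30.96 down [ 2.e-04 -2.e-04 -1.e+00] q [-0.791  0.385  1.415 -0.     1.342 -0.251] w 0.0236 F [ 0.9 -0.6  0.8]
 shift total (fs): [-0.374  0.004  0.002]
```

View pics/s6.png

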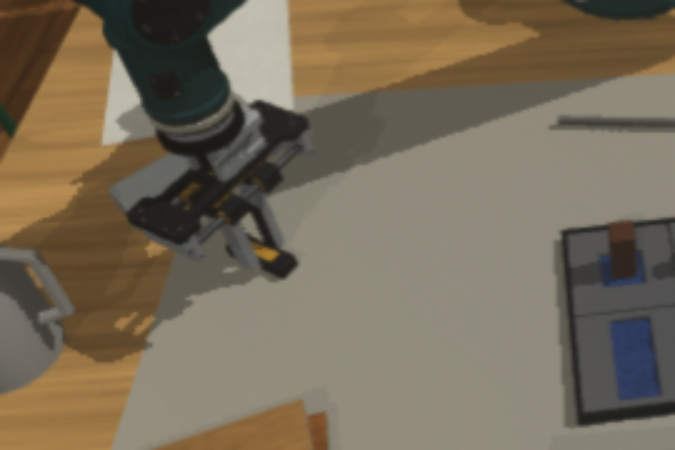

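The stick is held at 23.6 mm (crop (265,255)). I'll lift, turn and carry it.

Call:
{"method": "drive_tool", "body": {"commands": [[[-0.03,0,0,0],[-0.08,0,0,0],[-0.12,0,0,0],[-0.12,0,0,0],[-0.1,0,0,0],[-0.04,0,0,0],[0,0,0,0.022],[0,0,0,0.022],[0,0,0,0.022],[0,0,0,0.022],[0,0,0,0.022],[0,0,0,0.022],[0,0,0,0.0227],[0,0,0,0],[0,0,0,0]]]}}

```text
time: 25.4
tool_pos: [0.4847, -0.4099, 0.1283]
ee_rot: [-0.828, 1.57, 2.375]
wrist_force: [0.1, 0.7, -0.9]
width: 0.0237
```

```bash
python3 p.py 0.6477 -0.0272 0.12 93.2
```

```text
t 25.4 tcp [ 0.4847 -0.4099  0.1283] jaw yaw -86.48 down [-9.e-04  8.e-04 -1.e+00] q [-0.791  0.301  1.273 -0.     1.569  0.718] w 0.0237 F [ 0.1  0.7 -0.9]
 yaw change 179.7 -> turn -0.4991 total, rows>=21 ; j6 would be ~-1.67
   after turn, shift total (fs): [0.032 1.492 0.736]
 yaw change -0.3 -> turn 0.0009 total, rows>=1 ; j6 would be ~1.47
   after turn, shift total (fs): [ 0.034 -1.492 -0.736]
 yaw change -180.3 -> turn 0.5009 total, rows>=21 ; j6 would be ~4.61
   after turn, shift total (fs): [0.032 1.492 0.736]
```

Call:
{"method": "drive_tool", "body": {"commands": [[[0,-0.04,-0.02,0.0009],[0,-0.08,-0.04,0],[0,-0.13,-0.064,0],[0,-0.13,-0.064,0],[0,-0.13,-0.064,0],[0,-0.13,-0.064,0],[0,-0.13,-0.064,0],[0,-0.13,-0.064,0],[0,-0.13,-0.064,0],[0,-0.13,-0.064,0],[0,-0.13,-0.064,0],[0,-0.13,-0.064,0],[0,-0.05,-0.026,0],[0,-0.022,-0.01,0],[0,0,0,0],[0,0,0,0]]]}}

```text
time: 27.0
tool_pos: [0.6486, -0.0292, 0.129]
ee_rot: [1.064, 1.57, -2.026]
wrist_force: [-0.3, -0.3, -0.6]
width: 0.0235
```

```bash
python3 p.py 0.6477 -0.0272 0.016;python3 -c "
from h import *
s=snap('scene'); a=s['pixels'][120:320,200:500,::-1]; cv2.imwrite('pics/s7.png',cv2.resize(a,None,fx=2.5,fy=2.5))"
```

```text
t 27.0 tcp [ 0.6486 -0.0292  0.129 ] jaw yaw -87.03 down [-4.e-04 -8.e-04 -1.e+00] q [-1.320e-01  3.320e-01  1.232e+00 -1.000e-03  1.578e+00  1.387e+00] w 0.0235 F [-0.3 -0.3 -0.6]
 shift total (fs): [ 0.452 -0.008  0.003]
```

View pics/s7.png

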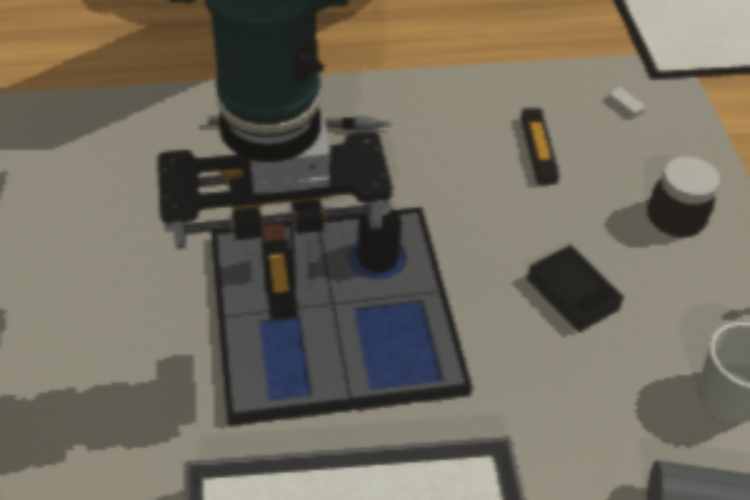

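The stick is aligned above the narrow well (crop (285,355)). I'll lower it.

Call:
{"method": "drive_tool", "body": {"commands": [[[0.05,-0.007,0.002,0],[0.09,0,0,0],[0.1,0,0,0],[0.09,0,0,0],[0.05,0,0,0],[0.03,0,0,0],[0.018,0,0,0],[0.01,0,0,0],[0.005,0,0,0],[0,0,0,0],[0,0,0,0],[0,0,0,0]]]}}

```text
time: 28.25
tool_pos: [0.6487, -0.0262, 0.0188]
ee_rot: [2.864, 1.57, -0.224]
wrist_force: [1.1, 0.2, -0.5]
width: 0.0238
```

Call:
{"method": "drive_tool", "body": {"commands": [[[0.003,0,0,0],[0.003,0,0,0],[0,0,0,0],[0,0,0,0]]]}}

```text
time: 28.65
tool_pos: [0.6483, -0.0262, 0.0166]
ee_rot: [0.372, 1.571, -2.717]
wrist_force: [-0.2, 0.7, 0.8]
width: 0.0238
```

Call:
{"method": "drive_tool", "body": {"commands": [[[0.003,0,0,0],[0.002,0,0,0],[0,0,0,0],[0,0,0,0]]]}}

```text
time: 29.05
tool_pos: [0.6483, -0.0262, 0.0154]
ee_rot: [0.531, 1.571, -2.557]
wrist_force: [0.0, -0.0, -1.2]
width: 0.0239
```

Call:
{"method": "drive_tool", "body": {"commands": [[[0.003,0,0,0],[0,0,0,0],[0,0,0,0]]]}}

```text
time: 29.35
tool_pos: [0.6483, -0.0262, 0.0147]
ee_rot: [0.703, 1.571, -2.386]
wrist_force: [-0.6, 0.3, -0.6]
width: 0.0237
```

Call:
{"method": "drive_tool", "body": {"commands": [[[0,0,0,0],[0,0,0,0],[0,0,0,0],[0,0,0,0],[0,0,0,0],[0,0,0,0]]], "grip": 0.5}}

```text
time: 29.95
tool_pos: [0.6484, -0.0262, 0.0148]
ee_rot: [1.975, 1.571, -1.114]
wrist_force: [-0.2, -0.1, -0.3]
width: 0.0472
```

Call:
{"method": "drive_tool", "body": {"commands": [[[-0.03,0,0,0],[-0.1,0,0,0],[-0.12,0,0,0],[-0.14,0,0,0],[-0.14,0,0,0],[-0.12,0,0,0],[-0.08,0,0,0],[0,0,0,0]]]}}

```text
time: 30.75
tool_pos: [0.6504, -0.0264, 0.2027]
ee_rot: [2.954, 1.561, -0.135]
wrist_force: [1.0, -0.5, -0.9]
width: 0.0473
```

```bash
python3 p.py 0.590 0.2715 0.19 116.6;python3 -c "
from h import *
s=snap('scene'); a=s['pixels'][120:320,200:500,::-1]; cv2.imwrite('pics/s8.png',cv2.resize(a,None,fx=2.5,fy=2.5))"
```

```text
t 30.75 tcp [ 0.6504 -0.0264  0.2027] jaw yaw -86.97 down [ 0.0093 -0.0013 -1.    ] q [-0.128  0.308  1.117 -0.     1.707  1.39 ] w 0.0473 F [ 1.  -0.5 -0.9]
 yaw change 23.6 -> turn -0.0655 total, rows>=3 ; j6 would be ~1.54
   after turn, shift total (fs): [ 0.052 -1.174 -0.317]
 yaw change -156.4 -> turn 0.4345 total, rows>=19 ; j6 would be ~4.68
   after turn, shift total (fs): [0.05  1.174 0.318]
```

View pics/s8.png

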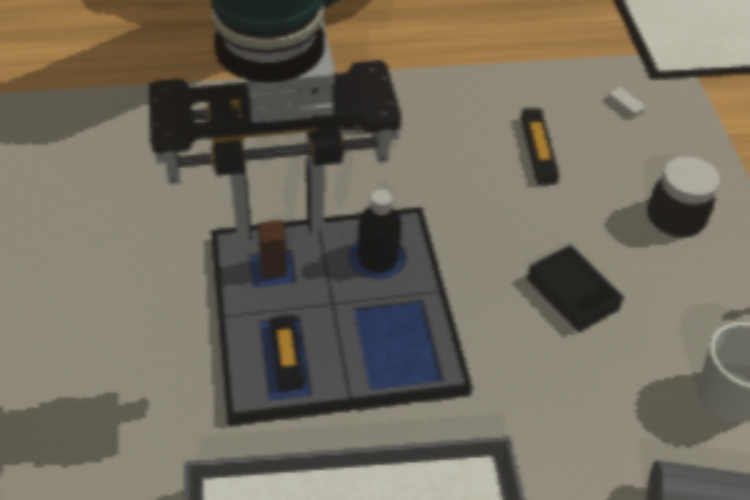

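The stick lies in the slot (crop (287,350)). Last is the inkstone.

Call:
{"method": "drive_tool", "body": {"commands": [[[0,0,0,-0.022],[0,0,0,-0.022],[0,0,0,-0.0215],[0,-0.05,-0.014,0],[0,-0.1,-0.027,0],[0,-0.14,-0.038,0],[0,-0.14,-0.038,0],[0,-0.14,-0.038,0],[0,-0.14,-0.038,0],[0,-0.14,-0.038,0],[0,-0.14,-0.038,0],[0,-0.12,-0.032,0],[0,-0.06,-0.015,0],[0,0,0,0],[0,0,0,0]]], "grip": 1}}

```text
time: 32.3
tool_pos: [0.5878, 0.2701, 0.1965]
ee_rot: [0.592, 1.569, -2.086]
wrist_force: [-0.1, -0.9, 0.4]
width: 0.0938
```

```bash
python3 p.py 0.590 0.2715 0.0075 
```

```text
t 32.3 tcp [0.5878 0.2701 0.1965] jaw yaw -63.45 down [-8.0e-04 -1.4e-03 -1.0e+00] q [ 3.440e-01  3.080e-01  1.129e+00 -1.000e-03  1.705e+00  1.451e+00] w 0.0938 F [-0.1 -0.9  0.4]
 shift total (fs): [ 0.756 -0.002 -0.011]
```

Call:
{"method": "drive_tool", "body": {"commands": [[[0.06,-0.002,-0.009,0],[0.1,0,0,0],[0.1,0,0,0],[0.1,0,0,0],[0.1,0,0,0],[0.1,0,0,0],[0.08,0,0,0],[0.06,0,0,0],[0.035,0,0,0],[0.01,0,0,0],[0,0,0,0],[0,0,0,0],[0,0,0,0],[0,0,0,0]]]}}

```text
time: 33.7
tool_pos: [0.5903, 0.2725, 0.0119]
ee_rot: [2.968, 1.569, 0.291]
wrist_force: [0.1, -0.1, -0.5]
width: 0.0941
```

```bash
python3 p.py 0.590 0.2715 0.0075 
```

```text
t 33.7 tcp [0.5903 0.2725 0.0119] jaw yaw -63.38 down [ 1.7e-03  5.0e-04 -1.0e+00] q [ 0.345  0.41   1.369 -0.     1.361  1.452] w 0.0941 F [ 0.1 -0.1 -0.5]
 shift total (fs): [0.018 0.003 0.003]
```

Call:
{"method": "drive_tool", "body": {"commands": [[[0.01,0.002,0.003,0],[0.004,0,0,0],[0,0,0,0],[0,0,0,0],[0,0,0,0]]]}}

```text
time: 34.2
tool_pos: [0.5893, 0.2714, 0.0074]
ee_rot: [0.746, 1.571, -1.931]
wrist_force: [0.1, 0.3, 0.4]
width: 0.0939
```

Call:
{"method": "drive_tool", "body": {"commands": [[[0,0,0,0],[0,0,0,0],[0,0,0,0],[0,0,0,0],[0,0,0,0],[0,0,0,0],[0,0,0,0],[0,0,0,0]]], "grip": 0}}

```text
time: 35.0
tool_pos: [0.5894, 0.2712, 0.0074]
ee_rot: [1.316, 1.57, -1.361]
wrist_force: [-0.6, -1.1, 0.0]
width: 0.0534
```

Call:
{"method": "drive_tool", "body": {"commands": [[[-0.02,0,0,0],[-0.05,0,0,0],[-0.1,0,0,0],[-0.12,0,0,0],[-0.12,0,0,0],[-0.08,0,0,0],[-0.03,0,0,0],[0,0,0,0.022],[0,0,0,0.022],[0,0,0,0.0213],[0,0,0,0],[0,0,0,0]]]}}

```text
time: 36.2
tool_pos: [0.5889, 0.2713, 0.1368]
ee_rot: [0.266, 1.569, -2.819]
wrist_force: [0.7, -0.5, -2.7]
width: 0.0536
```

```bash
python3 p.py 0.6422 0.0827 0.13 93.2;python3 -c "
from h import *
s=snap('scene'); a=s['pixels'][100:320,260:560,::-1]; cv2.imwrite('pics/s9.png',cv2.resize(a,None,fx=2.5,fy=2.5))"
```

```text
t 36.2 tcp [0.5889 0.2713 0.1368] jaw yaw -86.74 down [-1.3e-03 -4.0e-04 -1.0e+00] q [0.344 0.328 1.222 0.    1.593 1.858] w 0.0536 F [ 0.7 -0.5 -2.7]
 yaw change 179.9 -> turn -0.4998 total, rows>=21 ; j6 would be ~-1.50
   after turn, shift total (fs): [ 0.027 -0.765  0.171]
 yaw change -0.1 -> turn 0.0002 total, rows>=1 ; j6 would be ~1.64
   after turn, shift total (fs): [ 0.027  0.765 -0.171]
 yaw change -180.1 -> turn 0.5002 total, rows>=21 ; j6 would be ~4.78
   after turn, shift total (fs): [ 0.027 -0.765  0.171]
```

View pics/s9.png

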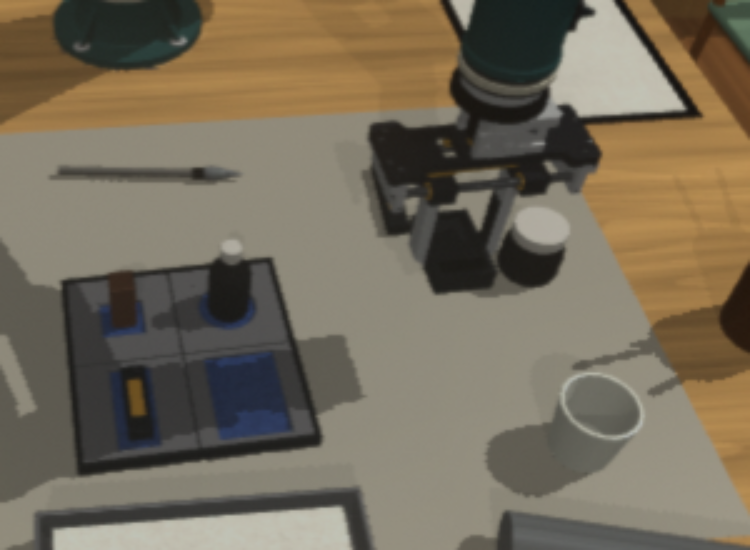

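The inkstone is held level (crop (460,255)). I'll carry it across.

Call:
{"method": "drive_tool", "body": {"commands": [[[0,0.03,-0.007,0],[0,0.06,-0.013,0],[0,0.1,-0.022,0],[0,0.1,-0.022,0],[0,0.1,-0.022,0],[0,0.1,-0.022,0],[0,0.1,-0.022,0],[0,0.1,-0.022,0],[0,0.05,-0.012,0],[0,0.025,-0.007,0],[0,0,0,0],[0,0,0,0]]]}}

```text
time: 37.45
tool_pos: [0.6421, 0.0835, 0.1374]
ee_rot: [-1.147, 1.57, 2.05]
wrist_force: [0.0, -0.8, -1.3]
width: 0.0537
```

```bash
python3 p.py 0.6422 0.0827 0.019
```

```text
t 37.45 tcp [0.6421 0.0835 0.1374] jaw yaw -86.86 down [-3.e-04  6.e-04 -1.e+00] q [4.100e-02 3.250e-01 1.225e+00 1.000e-03 1.592e+00 1.557e+00] w 0.0537 F [ 0.  -0.8 -1.3]
 shift total (fs): [ 0.474  0.003 -0.   ]
```

Call:
{"method": "drive_tool", "body": {"commands": [[[0.05,0.003,0,0],[0.09,0,0,0],[0.1,0,0,0],[0.09,0,0,0],[0.06,0,0,0],[0.04,0,0,0],[0.022,0,0,0],[0.012,0,0,0],[0.006,0,0,0],[0,0,0,0],[0,0,0,0],[0,0,0,0]]]}}

```text
time: 38.65
tool_pos: [0.6429, 0.0819, 0.0207]
ee_rot: [3.056, 1.57, -0.032]
wrist_force: [-0.7, 0.7, -1.5]
width: 0.0537
```

Call:
{"method": "drive_tool", "body": {"commands": [[[0.003,0,0,0],[0.002,0,0,0],[0,0,0,0],[0,0,0,0]]]}}

```text
time: 39.05
tool_pos: [0.6424, 0.082, 0.0186]
ee_rot: [0.678, 1.571, -2.41]
wrist_force: [-0.1, 0.9, -1.9]
width: 0.0536
```

Seating height should be about 15.4 mm.

Call:
{"method": "drive_tool", "body": {"commands": [[[0.004,0,0,0],[0.004,0,0,0],[0.003,0,0,0],[0,0,0,0],[0,0,0,0]]]}}

```text
time: 39.55
tool_pos: [0.6424, 0.082, 0.0159]
ee_rot: [0.489, 1.571, -2.599]
wrist_force: [0.2, -1.0, -2.1]
width: 0.0539
```

Call:
{"method": "drive_tool", "body": {"commands": [[[0.003,0,0,0],[0,0,0,0],[0,0,0,0]]]}}

```text
time: 39.85
tool_pos: [0.6426, 0.082, 0.0155]
ee_rot: [2.943, 1.57, -0.144]
wrist_force: [0.2, -0.3, -1.6]
width: 0.0536
```

Call:
{"method": "drive_tool", "body": {"commands": [[[0,0,0,0],[0,0,0,0],[0,0,0,0],[0,0,0,0],[0,0,0,0],[0,0,0,0]]], "grip": 0.75}}

```text
time: 40.45
tool_pos: [0.6424, 0.082, 0.0152]
ee_rot: [1.831, 1.571, -1.256]
wrist_force: [-1.2, 0.1, 0.3]
width: 0.0704
```

Call:
{"method": "drive_tool", "body": {"commands": [[[-0.03,0,0,0],[-0.1,0,0,0],[-0.12,0,0,0],[-0.14,0,0,0],[-0.14,0,0,0],[-0.14,0,0,0],[-0.1,0,0,0],[0,0,0.1,0],[0,0,0.14,0],[0,0,0.14,0],[0,0,0.14,0],[0,0,0.14,0],[0,0,0.14,0],[0,0,0.1,0],[0,0,0,0],[0,0,0,0]]]}}

```text
time: 42.05
tool_pos: [0.4182, 0.0698, 0.2086]
ee_rot: [3.095, 1.568, 0.008]
wrist_force: [-0.6, 0.6, 0.3]
width: 0.0707
```

```bash
cat > c.py <<'E'
from h import *
o=robot.get_obs();print(o['time'],o['tool_pos'],o['wrist_force'])
for n in ('scene','top'):
    s=snap(n); W=cloud(s); p=s['pixels']
    a=p[130:320,230:500] if n=='scene' else p[120:280,160:460]
    cv2.imwrite(f'pics/{n}_end.png',cv2.resize(a[:,:,::-1],None,fx=2.6,fy=2.6,interpolation=cv2.INTER_CUBIC))
    for nm,c,r in (('bottle',(.532,.0765),.009),('seal',(.538,-.033),.012),('stick',(.648,-.0268),.012),('stone rim/hollow',(.642,.082),.02),('stoneall',(.642,.082),.05)):
        k=(np.hypot(W[...,0]-c[0],W[...,1]-c[1])<r)&(W[...,2]<.2)&(W[...,2]>.0)
        z=W[...,2][k]
        if k.sum(): print(n,nm,k.sum(),'z50 %.4f z90 %.4f'%(np.median(z),np.percentile(z,90)))
    print()
    m=(W[...,0]>.46)&(W[...,0]<.71)&(W[...,1]>-.1)&(W[...,1]<.15)&(W[...,2]>.0195)&(W[...,2]<.12)
    nn,l,st,cc=cv2.connectedComponentsWithStats(m.astype(np.uint8))
    for i in range(1,nn):
        if st[i,4]<25: continue
        P=W[l==i];r=cv2.minAreaRect((P[:,:2]*1000).astype(np.float32))
        print(cc[i].round(),st[i,4],'z10 %.4f z90 %.4f'%tuple(np.percentile(P[:,2],[10,90])),np.round(r[0],1),np.round(r[1],1),round(r[2],1))
E
python3 c.py
```

```text
42.05 [0.41821116 0.06984592 0.20863931] [-0.55969506  0.5634668   0.30670019]
scene bottle 54 z50 0.1026 z90 0.1053
scene seal 117 z50 0.0601 z90 0.0714
scene stick 69 z50 0.0243 z90 0.0261
scene stone rim/hollow 181 z50 0.0258 z90 0.0278
scene stoneall 1162 z50 0.0245 z90 0.0302

[352. 212.] 416 z10 0.0309 z90 0.1020 [538.5  79.8] [42.1 33.3] 86.0
[309. 218.] 210 z10 0.0268 z90 0.0713 [537.4 -30.4] [28.2 25.5] 5.1
[360. 255.] 700 z10 0.0239 z90 0.0311 [642.3  85. ] [83.1 54.6] 2.9
[315. 260.] 275 z10 0.0226 z90 0.0264 [646.2 -23.4] [76.5 23.8] 3.1
top seal 43 z50 0.0713 z90 0.0739
top stick 40 z50 0.0242 z90 0.0287
top stone rim/hollow 110 z50 0.0257 z90 0.0286
top stoneall 678 z50 0.0237 z90 0.0310

[288. 161.] 399 z10 0.0230 z90 0.0323 [641.6  82.5] [81.3 53.9] 3.3
[320. 160.] 159 z10 0.0212 z90 0.0279 [645.  -25.8] [78.1 24.2] 3.1
[323. 191.] 92 z10 0.0431 z90 0.0734 [535.6 -32.6] [26.9 25.8] 1.4
```

View pics/scene_end.png

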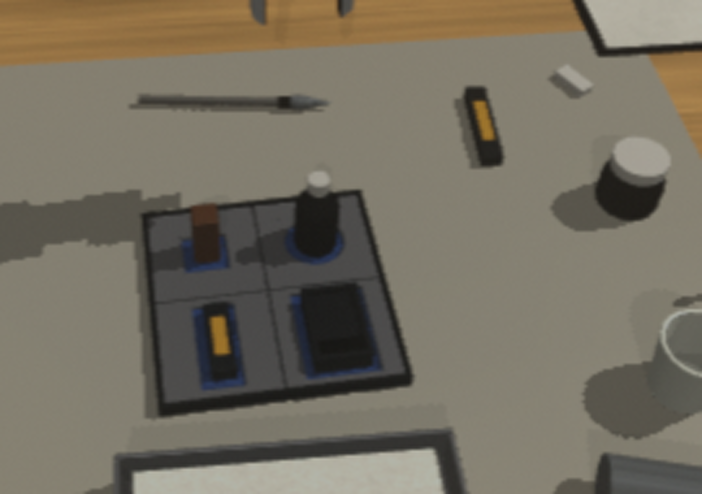

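View pics/top_end.png

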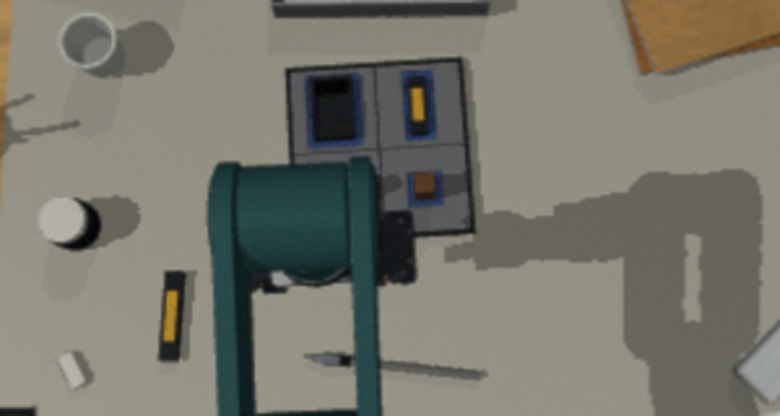

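All four pieces sit in their wells. In the scene crop the bottle is at (318,215), the seal at (205,235), the stick at (219,340) and the inkstone at (335,325). Their tops are at about 103, 71, 24 and 30 mm, as expected when fully seated, and the arm is clear, so I'm handing in.

```bash
python3 -c "
from h import *
robot.close_job()"
```

```text
the job is handed in; nothing more can be done
```

I put all four pieces into their own wells and handed the job in at about 42 s. I placed them in the order you listed: bottle, seal, short ink stick, inkstone. The bottle was carried upright the whole way.

| Piece | Measured top height | Expected when seated |
|---|---|---|
| Ink bottle | about 103 mm | 103 mm |
| Seal stone | about 71 mm | 70 mm |
| Ink stick | about 24 mm | 24 mm |
| Inkstone | about 30 mm | 30 mm |

- **Seating:** the bottle and seal each showed about 6 N of floor contact before release. I released the stick and inkstone without a contact force, within a few tenths of a millimetre of the floor.
- **Inkstone:** its hollow faces up in the depth readings.
- **Alignment:** the seal, stick and inkstone lie within about 2° of the tray's angle, and all are within their wells.
- **Look-alikes:** I never approached or touched the squat bottle or the long bar. In the last pictures they look to be where they started, though I did not re-measure them.
- **Not fully checked:** in the last top view the arm hid the bottle, so its final check rests on the scene camera alone. The two cameras differ by up to about 2 mm, which is within calibration.

No check failed.

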